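# Clamp the octave key in the draw-latch vise

### The job

Lay the octave key down between the open padded jaws of the bench vise, rib up, about centred and resting on the bed, and let go of it. Then swing the latch's wire loop over, hook it behind both keeper prongs, and let go of it; after that press the lever down flat until it snaps over centre, so that the latch holds the jaws clamped on the key. Leave the guard, mouthpiece, spring-hook tool and oil bottle as they are.

Things in the scene. Friction and masses are not known exactly. Their poses are not given: they have to be found in the camera images.
- vise: Cast-iron bench vise screwed to the bench, base 215 x 104 x 12 mm. Origin on the bench under the lever pivot; its x axis runs from the lever end (base from x = -90 mm) to the keeper end (+125); z up. The latch moves in its x-z plane, symmetric about y = 0. Jaws 52 mm wide along y, tops at z = 34; bed between them at z = 20.
- vise_bed (a point): Point on the bed in the middle of the open jaw gap (vise x 56, y 0, z 20 mm); axes as the vise's. The gap is 28 mm wide: fixed jaw's pad face at vise x = 42, sliding jaw's at x = 70. The key goes here with its length along the vise's y, either way round.
- jaw (a joint): Travel in m of the sliding jaw towards the fixed jaw (vise -x): 0 open, range to 0.024. Sprung open: 15 N at 0, plus 0.4 N per mm. It has the key against the fixed pad at 0.016 and is drawn to about 0.018 by the flat latch.
- pad (a joint): How far in m the fixed jaw's cork-faced pad is squeezed towards vise -x: 0 free, range to 0.004, 4 N per mm. About 0.002 to 0.003 with the key clamped.
- keeper (a point): Seat of the loop's bar, between the two keeper prongs of the sliding jaw (vise x 93.5, y 0, z 50 mm when open; moves with the jaw); axes as the vise's. Prongs 18 to 28 mm either side of y = 0, from ledges at z = 46 (ending at vise x 118) up to z = 66, leaning 15 degrees to +x, tops reaching vise x = 95. Between them nothing stands above z = 35. The bar rests on the ledges on their +x side.
- lever (a joint): Lever angle in rad about the pivot (vise x 0, y 0, z 54 mm, axis along y): 0 flat, pointing to vise -x, jaws drawn; pi/2 straight up; range to 2.35 (leaning to the keeper). 68 mm long from the pivot, 26 mm wide, steel root, walnut grip 10 mm thick; friction holds it. With the loop hooked it takes up to some 10 N at the grip to press flat, passes over centre near 0.15 rad and stays.
- lever_tip (a point): Point on the lever's grip, mid-thickness, 60 mm from the pivot; its x axis points from the grip to the pivot, its z axis is normal to the grip (up when the lever is flat).
- loop (a joint): Wire loop's angle in rad on the lever. It turns about an axle on the lever 22 mm from the pivot, at angle (186 degrees - lever) from vise +x upwards in the vise's x-z plane. From the axle the loop points to its bar at angle (loop - lever), measured the same way: 0 is level towards the keeper. Range -0.4 to 3.05, its stop; it swings freely and at first lies back on the stop.
- loop_bar (a point): Middle of the loop's end bar: round steel, 8 mm thick, 76 mm long along the vise's y, 97.5 mm from the loop's axle; 6 mm side wires 38 mm either side carry it, so the lever can pass through the loop. It can be pinched across from above and turns, creeping a little, in the fingers.
- key_center (a point): Octave key, nickel-plated, 151 mm long along its own y, 40 mm high: flat-bottomed arm 12 mm thick (x), 14 mm high; on its middle a 12 mm thick, 40 mm long rib up to 40 mm (the grip); round pad cup (32 mm) at +y, square touch plate (30 mm) at -y, both 8 to 10 mm high. Site at the middle, 20 mm above its underside. 0.10 to 0.19 kg.
- guard_center (a point): Bystander: brass key guard, a 46 x 90 mm plate on four short posts, 24 mm high, long along its own y; point at its middle.
- mouthpiece_center (a point): Bystander: black ebonite mouthpiece, 95 mm long along its own y, 28 mm thick; point at its middle.
- hooktool_center (a point): Bystander: spring-hook tool, walnut handle 20 mm thick and thin steel shaft, 170 mm long along its own y; point at its middle.
- oil_center (a point): Bystander: oil bottle standing upright beyond the vise, 52 mm across, 120 mm high; point at half height.
Not all that is in view belongs to the job. There is more than one size of the part that bears key_center; the job needs the middle-sized.

How it is judged:
On the way, in this order (a step that is already met when the one before it is completed fails the run):
1. the octave key lies between the open jaws on the bed, let go (x of key_center in the frame of vise between 0.04 and 0.072 m and y of key_center in the frame of vise between -0.018 and 0.018 m and z of key_center in the frame of vise between 0.036 and 0.046 m and angle between key_center's own z axis and vertical below 0.15 rad and contact force between the fingers and anything else below 0.1 N and value of joint jaw below 0.004 m), for 0.2 s.
2. the loop's bar lies behind both prongs, let go, with the lever still raised and the key in the jaws (x of key_center in the frame of vise between 0.04 and 0.072 m and y of key_center in the frame of vise between -0.018 and 0.018 m and z of key_center in the frame of vise between 0.036 and 0.046 m and angle between key_center's own z axis and vertical below 0.15 rad and x of loop_bar in the frame of keeper between -0.006 and 0.021 m and z of loop_bar in the frame of keeper between -0.005 and 0.006 m and value of joint lever above 1 rad and contact force between the fingers and anything else below 0.1 N), for 0.2 s.
3. the lever is flat and the jaw is drawn shut on the key (x of key_center in the frame of vise between 0.04 and 0.072 m and y of key_center in the frame of vise between -0.018 and 0.018 m and z of key_center in the frame of vise between 0.036 and 0.046 m and angle between key_center's own z axis and vertical below 0.15 rad and x of loop_bar in the frame of keeper between -0.006 and 0.021 m and z of loop_bar in the frame of keeper between -0.005 and 0.006 m and value of joint lever below 0.08 rad and value of joint jaw above 0.0135 m), for 0.2 s.
At the end, for the whole second after the job is handed in: Key on the bed between the jaws (middle within 18 mm of the jaws' middle along them, upright within 0.15 rad), loop bar behind both prongs, lever flat (under 0.08 rad), sliding jaw closed over 13.5 mm and the fixed pad squeezed over 0.3 mm; all stays so (all of step 3 and value of joint pad above 0.0003 m); the robot touches nothing.
It fails at once if the brass key guard is moved more than 20 mm or tipped (distance of guard_center from where it was at the start of the episode above 0.02 m or angle between guard_center's own z axis and vertical above 0.4 rad).
It fails at once if the mouthpiece is moved more than 20 mm or tipped (distance of mouthpiece_center from where it was at the start of the episode above 0.02 m or angle between mouthpiece_center's own z axis and vertical above 0.4 rad).
It fails at once if the spring-hook tool is moved more than 20 mm or tipped (distance of hooktool_center from where it was at the start of the episode above 0.02 m or angle between hooktool_center's own z axis and vertical above 0.4 rad).
It fails at once if the oil bottle is moved more than 20 mm or tipped (distance of oil_center from where it was at the start of the episode above 0.02 m or angle between oil_center's own z axis and vertical above 0.4 rad).
It also fails if it takes over 72 s, if anything falls off the work surface, if the arm or the gripper's body presses on something with over 40 N, if the wrist force passes 120 N, or if a joint passes its speed limit or range.

### The arm

A 6-joint arm with a two-finger parallel gripper is mounted at the origin on the work surface. World frame = base frame: x ahead of the robot, y to its left, z up, the work surface at z = 0. Lengths are in m, angles in rad, forces in N, time in s.
With the tool pointing down it reaches from about 0.35 to 0.85 m from the base axis. Payload 8.1 kg.
Tool frame: the origin (TCP) lies at the centre of the arm's flange, where the gripper is bolted on; the fingertips stand 173 mm ahead of it and the grasp point (between the pads) lies 155 mm ahead of it; z points along the fingers, x is the direction in which the jaws open and shut, and the axes are right-handed (so a half turn about z gives the same grasp; the last joint's range is limited). The gripper opens to 85 mm and grips with 20 to 120 N. Pads are 22 mm wide; open, the fingers measure 114 mm over their backs; the gripper's body (76 mm by 85 mm) begins 54 mm behind the grasp point. The pads swing forward as they close: fully open they stand 13 mm farther back than shut.
Start: joints at [1.224, 0.13, 1.488, -0, 1.523, -0.085], TCP at [0.155, 0.58, 0.405] pointing down, gripper open.
Joint ranges: [-2.96, 2.96], [-0.89, 2.26], [0.02, 2.5], [-1.34, 4.48], [0, 2.73], [-2.66, 2.66]. Speed limits (rad/s): [2.39, 2.39, 2.79, 3.14, 3.14, 3.14].

### API

Orientations are given as a 3x3 rotation matrix whose columns are the frame's x, y, z axes.
In Python, from rig import r gives the robot as it stands.
- The arm moves only by the shell command python3 -m inch 'ROWS' [OPENING]. ROWS is JSON, one flat list of numbers, 4 for each row, row after row: the shift along the tool's x, y, z in cm, then the turn about the tool's z in degrees. A call has 1 to 20 rows; each row shifts and turns the commanded pose from where the row before left it, along the tool's axes as they then stand; what a row does not reach is not made up. A row lasts 1/8 s, in which the tool goes at most 62.5 mm and 10.7 degrees, less where a joint would pass 70% of its speed; a pose out of reach is approached as far as the arm can. A call with a gripper value outside its range is refused whole. OPENING is the finger opening in cm, from 0 to 8.54, set as the call begins (- or left out, the last holds). The fingers move at their own pace and stop on an object; the grip force is fixed at half the most. Time passes only in rows, so rows that do not move let the fingers close. It gives the time, the measured TCP pose, the force and the opening at its end, in the units of the state.
- r.get_state(): the state, without advancing time (a new reading comes with each control period).
- r.capture(name): name is "scene" or "top"; returns (picture, depth): 480x640x3 uint8, red, green, blue; 480x640 float32, m along the optical axis (not along the pixel's ray), 0 where there is no reading.
- r.calibration(name): a dict with "fx", "fy", "cx", "cy" (pixels), "rvec" (rotation vector, rad) and "tvec" (3), from world to camera coordinates, as OpenCV has them. Camera axes: x right, y down, z forward; pixel columns grow to the right and rows downward; lengths in m; the calibration is good to about 2 mm. A picture is of the moment at which its call begins. calibration takes no time and is no camera call.
- r.job_done(): hands the job in, once; it reports no verdict.
The state is a dict: "clock": time; "joint_positions": joint angles; "joint_vel": joint speeds; "tau": joint torques, N m; "tcp_pos": TCP position; "orientation": TCP orientation; "contact_force": force on the tool from outside, world axes, zero at the start; "ft_torque": the same for the moment, N m; "grip_width": opening from 0.0 (shut) to 1.0 (fully open).
Only numpy, scipy, OpenCV 4.12 (cv2) and the standard library are available. Lean on these libraries where they do the work, as an engineer would, in place of code of your own. Each camera call takes 0.05 s, during which the arm holds its last target. There are 200 camera calls.

## Working session

There is one attempt and no reset: what is moved stays moved. The work goes in short steps, Python scripts to look and compute and a shell command to move; the robot and the scene stay as the last step left them, time stands still between calls to the robot, and variables do not carry over. Pictures are saved under pics/ and viewed, about 8 in all and at most 12, crops included, and the job is handed in when it is done.

```bash
ls; mkdir -p pics; cat > h.py <<'E'
import numpy as np, cv2
from rig import r
def cal(n):
    c=r.calibration(n); R=cv2.Rodrigues(np.array(c["rvec"],float))[0]; return c,R,np.array(c["tvec"],float).ravel()
def world(n,d):
    c,R,t=cal(n); v,u=np.mgrid[:480,:640]
    P=np.stack([(u-c["cx"])/c["fx"]*d,(v-c["cy"])/c["fy"]*d,d],-1)
    return (P-t)@R
def plane(n,u,v,z):
    c,R,t=cal(n); o=-R.T@t; k=R.T@np.array([(u-c["cx"])/c["fx"],(v-c["cy"])/c["fy"],1.])
    return o+k*(z-o[2])/k[2]
def snap(n,f):
    p,d=r.capture(n); cv2.imwrite(f"pics/{f}.png",p[:,:,::-1]); np.save(f"{f}.npy",d); return p,d
E
python3 - <<'E'
from h import *
for n in("scene","top"):
    snap(n,n+"0"); c,R,t=cal(n); print(n,c["fx"],-R.T@t,R[2])
s=r.get_state();print(s["clock"],s["tcp_pos"],s["orientation"],s["contact_force"])
E
```

```text
pics
scene 437.977722475727 [ 0.9877504  -0.03978603  0.79592328] [-0.47799071 -0.05612944 -0.87656966]
top 612.5066862406613 [ 0.46635051 -0.10509613  1.26659448] [ 0.09712681  0.00182842 -0.99527034]
0.1 [0.15520452 0.57935785 0.40372876] [[ 2.58843813e-01  9.65919006e-01 -5.95439025e-04]
 [ 9.65917689e-01 -2.58844449e-01 -1.60275191e-03]
 [-1.70225462e-03 -1.60282671e-04 -9.99998538e-01]] [ 0.12144432 -0.23362436 -1.06496928]
```

View pics/top0.png

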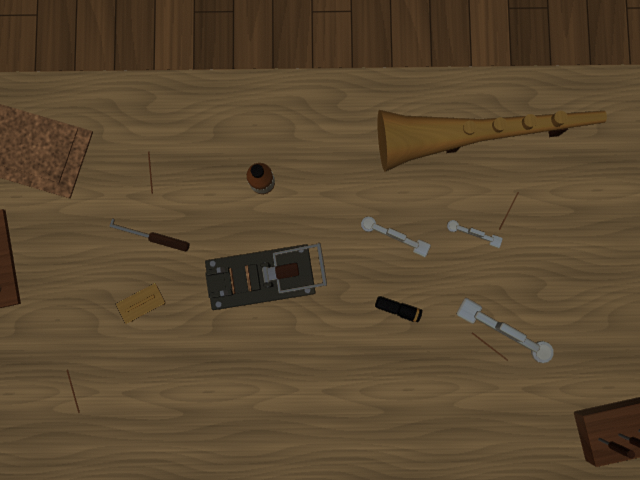

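View pics/scene0.png

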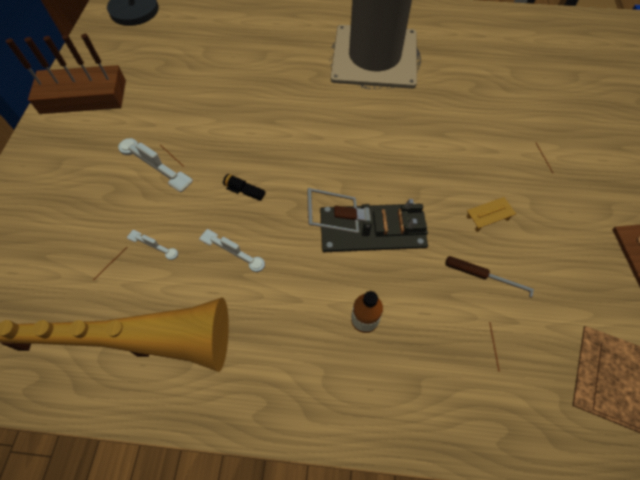

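The top view has three keys, at (395,236), (475,234) and (506,331). Their lengths are roughly 150, 115 and 205 mm, so (395,236) is the middle one. Next I measure it and the vise, and confirm with an enlarged crop.

```bash
python3 - <<'E'
from h import *
p=cv2.imread("pics/top0.png"); d=np.load("top0.npy"); W=world("top",d)
hsv=cv2.cvtColor(p,cv2.COLOR_BGR2HSV)
m=((hsv[...,1]<60)&(hsv[...,2]>90)).astype(np.uint8)
m[:, :345]=0; m[:190]=0; m[360:]=0
m=cv2.morphologyEx(m,cv2.MORPH_CLOSE,np.ones((5,5)))
n,l,s,c=cv2.connectedComponentsWithStats(m)
for i in range(1,n):
    if s[i,4]<150: continue
    v,u=np.nonzero(l==i); uv=np.stack([u,v],1).astype(float)
    Q=np.array([plane("top",a,b,.010) for a,b in uv]); rc=cv2.minAreaRect(Q[:,:2].astype(np.float32))
    pts=W[l==i]; hi=pts[pts[:,2]>.028]
    print("key",c[i],rc,"len",max(rc[1]),"rib",hi.mean(0) if len(hi) else None,len(hi),pts[:,2].max())
# vise
z=W[...,2]; reg=np.zeros(z.shape,bool); reg[235:320,195:335]=1
dark=(hsv[...,2]<75)&(hsv[...,1]<110)
b=reg&(abs(z-.012)<.006)&dark
b=cv2.morphologyEx(b.astype(np.uint8),cv2.MORPH_OPEN,np.ones((3,3)))
vv,uu=np.nonzero(b); Q=np.array([plane("top",a,c_,.012) for a,c_ in zip(uu,vv)])
print("base",cv2.minAreaRect(Q[:,:2].astype(np.float32)))
for (u,v) in [(287,270),(296,269),(279,271),(268,275),(322,262),(320,250),(300,247),(325,283),(300,288),(232,280),(252,278),(242,279),(220,280)]:
    print((u,v),W[v,u].round(4),p[v,u])
A=cv2.resize(p[235:320,195:335],None,fx=5.6,fy=5.6,interpolation=cv2.INTER_CUBIC)[:300*2]
B=cv2.resize(p[200:365,345:565],None,fx=3,fy=3)
A=cv2.convertScaleAbs(A,alpha=2,beta=10)
cv2.imwrite("pics/cv.png",A[:600]);cv2.imwrite("pics/ck.png",B)
zz=np.clip(z,0,.16)*1000
print(zz[240:312:4,256:334:4].astype(int))
E
```

```text
key [395.89722675 235.71125612] ((0.6064490079879761, -0.26019087433815), (0.14961478114128113, 0.029887855052947998), 65.02306365966797) len 0.14961478114128113 rib [ 0.60419119 -0.25626328  0.06284024] 105 1.26659447608508
key [474.93157895 232.95526316] ((0.6096855998039246, -0.4239448606967926), (0.11597684770822525, 0.023814139887690544), 69.6333236694336) len 0.11597684770822525 rib [ 0.60525378 -0.41321085  0.07634267] 55 1.26659447608508
key [503.99479167 329.38368056] ((0.4089725911617279, -0.4813176989555359), (0.2098015397787094, 0.04052218422293663), 60.33761215209961) len 0.2098015397787094 rib [ 0.40924909 -0.47715646  0.06645218] 207 1.26659447608508Traceback (most recent call last):
  File "<stdin>", line 19, in <module>
  File "h.py", line 10, in plane
    c,R,t=cal(n); o=-R.T@t; k=R.T@np.array([(u-c["cx"])/c["fx"],(v-c["cy"])/c["fy"],1.])
          ~~~^^^
  File "h.py", line 4, in cal
    c=r.calibration(n); R=cv2.Rodrigues(np.array(c["rvec"],float))[0]; return c,R,np.array(c["tvec"],float).ravel()
ValueError: time passes only in moves, steps and waits
```

```bash
sed -i 's/^def cal/import functools\n@functools.cache\ndef cal/' h.py; python3 - <<'E'
from h import *
p=cv2.imread("pics/top0.png"); d=np.load("top0.npy"); W=world("top",d); W[d==0]=np.nan
hsv=cv2.cvtColor(p,cv2.COLOR_BGR2HSV); z=W[...,2]
bx=np.zeros(z.shape,bool); bx[210:260,355:435]=1
k=bx&(z>.03)&(z<.05)
print("rib",np.median(W[k],0),cv2.minAreaRect(W[k][:,:2].astype(np.float32)),k.sum())
k=bx&(z>.010)&(z<.018); print("arm",cv2.minAreaRect(W[k][:,:2].astype(np.float32)))
reg=np.zeros(z.shape,bool); reg[235:320,195:335]=1
dark=(hsv[...,2]<75)&(hsv[...,1]<110)
b=reg&(abs(z-.012)<.006)&dark
b=cv2.morphologyEx(b.astype(np.uint8),cv2.MORPH_OPEN,np.ones((3,3)))
vv,uu=np.nonzero(b); Q=np.array([plane("top",a,c_,.012) for a,c_ in zip(uu,vv)])
rc=cv2.minAreaRect(Q[:,:2].astype(np.float32)); print("base",rc,cv2.boxPoints(rc))
for (u,v) in [(287,270),(296,269),(279,271),(268,275),(322,262),(232,280),(252,278),(242,279),(220,280)]:
    print((u,v),W[v,u].round(4),p[v,u])
A=cv2.resize(p[235:320,195:335],None,fx=5.6,fy=5.6,interpolation=cv2.INTER_CUBIC)
A=cv2.convertScaleAbs(A,alpha=2,beta=10)
cv2.imwrite("pics/cv.png",A);cv2.imwrite("pics/ck.png",cv2.resize(p[200:365,345:565],None,fx=3,fy=3))
zz=np.nan_to_num(np.clip(z,0,.16))*1000
print(zz[240:312:4,200:334:4].astype(int))
E
```

```text
rib [ 0.60619729 -0.25900648  0.03902217] ((0.6071375012397766, -0.2599879205226898), (0.039547041058540344, 0.013264613226056099), 65.41976165771484) 127
arm ((0.6061258316040039, -0.25942090153694153), (0.14590780436992645, 0.027034202590584755), 66.18180847167969)
base ((0.5242705941200256, 0.018523916602134705), (0.10361967980861664, 0.21431191265583038), 8.577030181884766) [[ 0.45705906  0.11675461]
 [ 0.48902133 -0.0951605 ]
 [ 0.59148216 -0.07970677]
 [ 0.5595199   0.13220833]]
(287, 270) [ 0.5339 -0.0408  0.0702] [14 20 37]
(296, 269) [ 0.5354 -0.0586  0.0756] [12 21 36]
(279, 271) [ 0.5323 -0.0249  0.0674] [14 22 39]
(268, 275) [ 0.5249 -0.0029  0.0625] [73 74 76]
(322, 262) [ 0.547  -0.1092  0.0977] [72 78 78]
(232, 280) [0.517  0.0721 0.0327] [31 50 76]
(252, 278) [0.5204 0.0313 0.0377] [25 32 33]
(242, 279) [0.5194 0.0538 0.0181] [31 37 38]
(220, 280) [0.5178 0.0983 0.0201] [29 35 36]
[[  0   0   0   0   0   0   0   0   0   1   0   0   0   1   0   0   1   0
    0   0   0   2   3   0   0   0   0   4   0   2   3   0   0   0]
 [  0   0   0   0   1   0   0   2   0   7   0   1
[... 1648 characters left out ...]
   0  17  19  46  64  61  46  31  18  20  12  12  10  12  14  16   8
   14  13  60  67  13   8  11  10  15  18   8   2   4   0   0   2]
 [  0   0   0  42  41  43   9  14  12  10  11  14   6   9  11  16  13  14
   12  10   4   6   9  11  10   0   1   0   0   0   0   0   0   0]
 [  3   0   2  10  13  12  14  11  15  14   7  11  18   8  14  13   8   6
   12   0   0   5   0   0   0   0   3   0   2   0   1   0   1   0]
 [  1   0   1  11  15  21   7  11  10   9  14  11   9   0   0   0   3   0
    0   1   2   2   3   3   0   0   0   2   1   0   0   0   2   2]
 [  0   0   0  12   6   9   9   0   5   0   0   3   0   0   0   0   0   0
    0   0   3   2   0   0   0   0   1   0   4   0   0   1   3   1]]
```

View pics/cv.png

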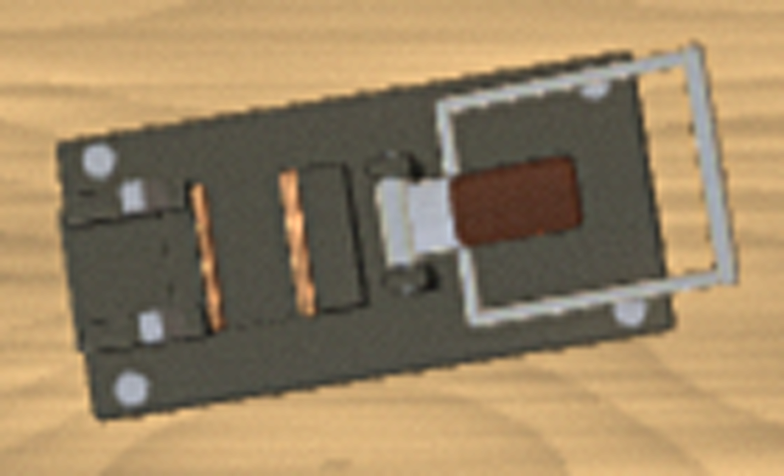

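View pics/ck.png

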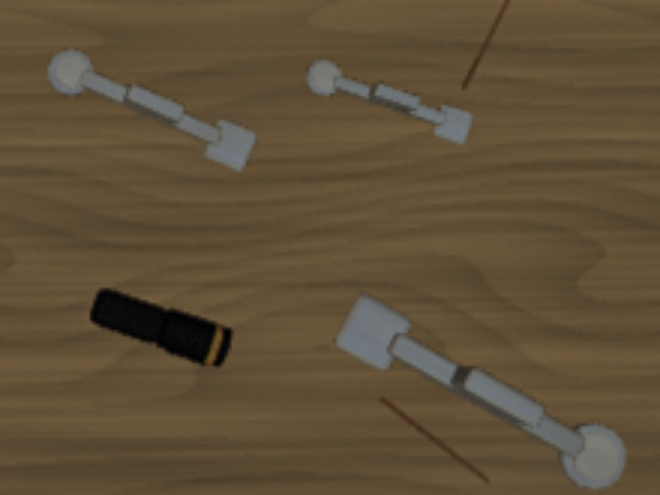

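The crop confirms it: the middle key measures 150 mm (the others are 116 and 210 mm), with its rib at world (0.6065, -0.2595) and its length at 65.5°. In the vise crop the keeper prongs are on the left, the lever is at about 0.25 rad and the loop lies back to the right. The vise origin is about (0.527, 0.001) and its +x axis points to 98.6°. I move to the key now.

```bash
python3 -m inch '[-4.33,4.08,0,0,-4.33,4.08,0,0,-4.33,4.08,0,0,-4.33,4.08,0,0,-4.33,4.08,0,0,-4.33,4.08,0,0,-4.33,4.08,0,0,-4.33,4.08,0,0,-4.33,4.08,0,0,-4.33,4.08,0,0,-4.33,4.08,0,0,-4.33,4.08,0,0,-4.33,4.08,0,0,-4.33,4.08,0,0,-4.33,4.08,0,0,-4.33,4.08,0,0]' 5
python3 -m inch '[0,0,1.4,9.95,0,0,1.4,9.95,0,0,1.4,9.95,0,0,1.4,9.95,0,0,1.4,9.95,0,0,1.4,9.95,0,0,1.4,9.95,0,0,1.4,9.95,0,0,1.4,9.95,0,0,1.4,9.95,0,0,0,0,0,0,0,0]'
```

```text
clock: 2.1
tcp_pos: [0.6071, -0.2604, 0.404]
orientation: [[0.259, 0.966, -0.001], [0.966, -0.259, 0.0], [0.0, -0.001, -1.0]]
contact_force: [0.5, 0.7, -0.3]
grip_width: 0.586
clock: 3.6
tcp_pos: [0.6066, -0.2586, 0.265]
orientation: [[0.912, -0.411, 0.0], [-0.411, -0.912, -0.0], [0.0, 0.0, -1.0]]
contact_force: [-0.6, -0.7, 0.6]
grip_width: 0.586
```

```bash
python3 -m inch '[0,0,2.5,0,0,0,2.5,0,0,0,1.5,0,0,0,0.9,0,0,0,0,0,0,0,0,0]'; python3 -m inch '[0,0,0,0,0,0,0,0,0,0,0,0,0,0,0,0,0,0,0,0,0,0,0,0]' 0
python3 -m inch '[0,0,-1,0,0,0,-2,0,0,0,-4,0,0,0,-4,0,0,0,-4,0,0,0,0,0]'; python3 -c "
from h import *
p,d=snap('scene','s1')
cv2.imwrite('pics/s1c.png',cv2.resize(p[90:330,130:450,::-1],None,fx=2.4,fy=2.4))"
```

```text
clock: 4.35
tcp_pos: [0.607, -0.2588, 0.1918]
orientation: [[0.91, -0.414, 0.001], [-0.414, -0.91, -0.001], [0.002, 0.0, -1.0]]
contact_force: [-0.3, -0.6, -0.4]
grip_width: 0.585
clock: 5.1
tcp_pos: [0.6069, -0.2588, 0.1915]
orientation: [[0.91, -0.415, 0.001], [-0.415, -0.91, -0.001], [0.001, 0.0, -1.0]]
contact_force: [0.0, -0.9, 5.2]
grip_width: 0.127
clock: 5.85
tcp_pos: [0.6077, -0.2592, 0.3473]
orientation: [[0.91, -0.415, 0.008], [-0.415, -0.91, -0.004], [0.009, 0.001, -1.0]]
contact_force: [0.5, -0.1, -1.5]
grip_width: 0.127
```

View pics/s1c.png

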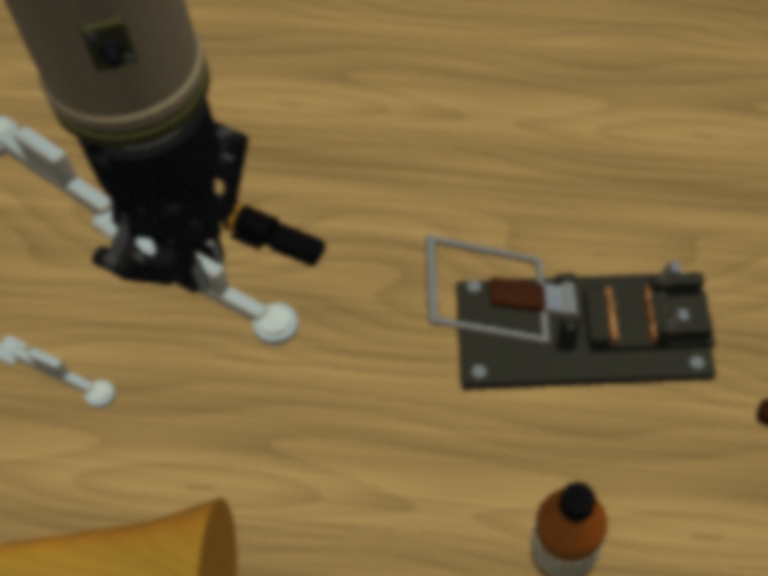

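The key is held at the middle of its rib; its cup shows at (275,320) in the crop. The loop, lever and bystanders look untouched. I carry it to the vise.

```bash
python3 -m inch '[-2.65,-3.13,0,0,-2.65,-3.13,0,0,-2.65,-3.13,0,0,-2.65,-3.13,0,0,-2.65,-3.13,0,0,-2.65,-3.13,0,0,-2.65,-3.13,0,0,-2.65,-3.13,0,0,0,0,0,0]'; python3 -m inch '[0,0,0,7.1,0,0,0,7.1,0,0,0,7.1,0,0,0,7.1,0,0,0,7.1,0,0,0,7.1,0,0,0,7.1,0,0,0,7.1,0,0,0,0,0,0,0,0]'
python3 -c "
from h import *
s=r.get_state();print(s['tcp_pos'],np.array(s['orientation'])[:,0])
p,d=snap('top','t1'); W=world('top',d); W[d==0]=np.nan
cv2.imwrite('pics/t1c.png',cv2.convertScaleAbs(cv2.resize(p[210:330,190:350,::-1],None,fx=5,fy=5,interpolation=cv2.INTER_CUBIC),alpha=1.7))
h0=cv2.cvtColor(cv2.imread('pics/top0.png'),cv2.COLOR_BGR2HSV);d0=np.load('top0.npy');W0=world('top',d0)
o=np.array([.52694,.00122]);ex=np.array([-.1492,.9888]);ey=np.array([-.9888,-.1492])
m=(h0[...,0]<16)&(h0[...,1]>110)&(W0[...,2]>.026)&(W0[...,2]<.042)
m[:235]=0;m[320:]=0;m[:,:195]=0;m[:,262:]=0
n,l,s,c=cv2.connectedComponentsWithStats(m.astype(np.uint8))
for i in range(1,n):
  if s[i,4]>10:
    v,u=np.nonzero(l==i); q=np.array([plane('top',a,b,.034)[:2] for a,b in zip(u,v)])-o; print(s[i],'vise x',(q@ex).mean(),(q@ex).min(),(q@ex).max(),'y',(q@ey).mean())
"
```

```text
clock: 7.02
tcp_pos: [0.5161, 0.0594, 0.3391]
orientation: [[0.911, -0.412, -0.003], [-0.412, -0.911, 0.001], [-0.003, 0.001, -1.0]]
contact_force: [-0.2, -1.5, -2.1]
grip_width: 0.122
clock: 8.28
tcp_pos: [0.5173, 0.0567, 0.3401]
orientation: [[0.154, -0.988, -0.001], [-0.988, -0.154, -0.0], [0.0, 0.001, -1.0]]
contact_force: [0.2, 0.2, -2.9]
grip_width: 0.126
[0.51731891 0.05672306 0.34007431] [ 1.53507344e-01 -9.88147506e-01  4.58152561e-05]
[245 265   7  26  77] vise x 0.03917654161580623 0.03624222066078853 0.04240748593963325 y -0.00031115991369554385
[229 268   6  26  67] vise x 0.07238054709601974 0.06965176787357122 0.07513804790423632 y -0.0002341528829307764
```

View pics/t1c.png

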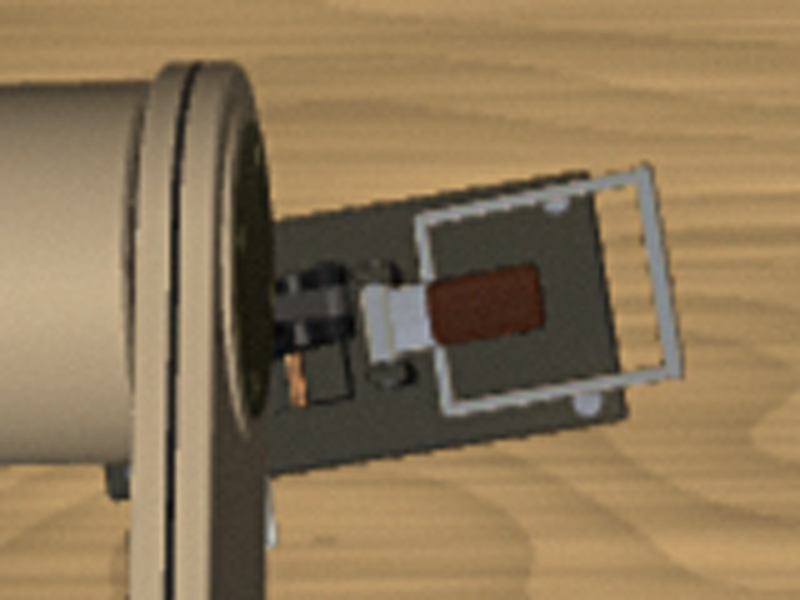

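```bash
python3 -m inch '[0,-0.13,2.5,0.3,0,0,2.5,0,0,0,2.5,0,0,0,2.5,0,0,0,1.2,0,0,0,0.8,0,0,0,0,0,0,0,0,0]'
```

```text
clock: 9.32
tcp_pos: [0.5193, 0.0574, 0.2217]
orientation: [[0.146, -0.989, 0.002], [-0.989, -0.146, 0.0], [0.0, -0.002, -1.0]]
contact_force: [-0.5, -0.8, -1.5]
grip_width: 0.126
```

```bash
python3 -m inch '[0,0,0.4,0,0,0,0.3,0,0,0,0.2,0,0,0,0,0,0,0,0,0]'
```

```text
clock: 9.95
tcp_pos: [0.5187, 0.0574, 0.2116]
orientation: [[0.146, -0.989, -0.0], [-0.989, -0.146, -0.0], [-0.0, 0.0, -1.0]]
contact_force: [0.4, -0.3, -0.4]
grip_width: 0.126
```

```bash
python3 -m inch '[0,0,0.1,0,0,0,0,0,0,0,0,0]'; python3 -m inch '[0,0,0,0,0,0,0,0,0,0,0,0]' 3;  python3 -m inch '[0,0,-0.6,0,0,0,-1,0,0,0,-4,0,0,0,-5,0,0,0,-4,0,0,0,0,0,0,0,0,0]'
```

```text
clock: 10.32
tcp_pos: [0.5188, 0.0574, 0.2114]
orientation: [[0.146, -0.989, -0.0], [-0.989, -0.146, -0.0], [0.0, 0.0, -1.0]]
contact_force: [-4.7, -0.1, 7.7]
grip_width: 0.125
clock: 10.7
tcp_pos: [0.5188, 0.0574, 0.2107]
orientation: [[0.146, -0.989, 0.0], [-0.989, -0.146, 0.0], [0.0, -0.0, -1.0]]
contact_force: [0.4, 0.0, 0.0]
grip_width: 0.35
clock: 11.58
tcp_pos: [0.5186, 0.0574, 0.3567]
orientation: [[0.146, -0.989, 0.0], [-0.989, -0.146, 0.0], [0.0, -0.0, -1.0]]
contact_force: [-0.7, -0.3, -0.0]
grip_width: 0.351
```

```bash
cat >> h.py <<'E'
O=np.array([.52694,.00122,0]);EX=np.array([-.1492,.9888,0]);EY=np.array([-.9888,-.1492,0])
V=np.stack([EX,EY,[0,0,1.]],1)
def vise(w): return (w-O)@V
E
python3 -c "
from h import *
W=world('top',np.load('top0.npy'));q=vise(W).reshape(-1,3)
b=q[(q[:,0]<-.100)&(q[:,0]>-.135)&(abs(q[:,1])<.033)&(q[:,2]>.06)&(q[:,2]<.12)]
print('bar top',np.median(b,0),b.std(0),len(b))
g=q[(abs(q[:,1])<.010)&(q[:,0]<-.025)&(q[:,0]>-.08)&(q[:,2]>.05)&(q[:,2]<.09)]
print('grip',np.polyfit(g[:,0],g[:,2],1),g[:,0].min())
p,d=snap('scene','s2'); 
cv2.imwrite('pics/s2c.png',cv2.convertScaleAbs(cv2.resize(p[150:290,290:450,::-1],None,fx=4.2,fy=4.2,interpolation=cv2.INTER_CUBIC),alpha=1.5))
q=vise(world('scene',d)).reshape(-1,3)
k=q[(abs(q[:,1])<.04)&(q[:,0]>.04)&(q[:,0]<.075)&(q[:,2]>.05)&(q[:,2]<.07)]
print('rib',np.median(k,0),k.min(0),k.max(0),len(k))
"
```

```text
bar top [-0.11039216 -0.00067816  0.09948827] [0.00231959 0.01917512 0.00243857] 144
grip [-0.26065734  0.06179647] -0.06423058965051998
rib [ 0.0542327  -0.00177992  0.06063052] [ 0.04916012 -0.01957782  0.05032429] [0.06105905 0.01914086 0.06496573] 128
```

View pics/s2c.png

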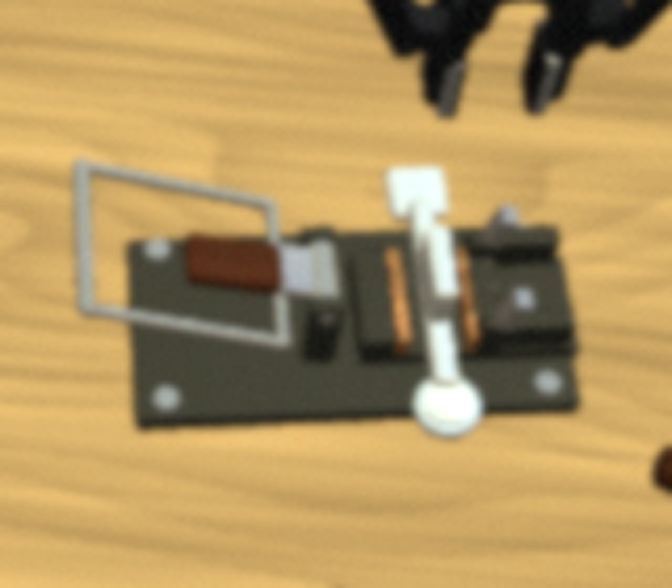

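The key sits with its rib between the cork pads at crop (435,280). Rib centre is vise (54, -2) mm and its top is at z 60, so it's on the bed. Next I pinch the loop bar.

```bash
python3 -m inch '[4.2,0,0,0,4.2,0,0,0,4.2,0,0,0,4.2,0,0,0,0,0,0,0,0,0,3,0,0,0,3,0,0,0,2,0,0,0,1.3,0,0,0,0.6,0,0,0,0,0,0,0,0,0]'; python3 -m inch '[0,0,0,0,0,0,0,0,0,0,0,0,0,0,0,0,0,0,0,0]' 0
```

```text
clock: 13.12
tcp_pos: [0.5437, -0.109, 0.2588]
orientation: [[0.146, -0.989, 0.002], [-0.989, -0.146, -0.001], [0.001, -0.002, -1.0]]
contact_force: [-1.1, -0.1, -0.1]
grip_width: 0.349
clock: 13.75
tcp_pos: [0.5434, -0.1088, 0.2579]
orientation: [[0.146, -0.989, 0.001], [-0.989, -0.146, -0.0], [0.0, -0.001, -1.0]]
contact_force: [1.4, 1.2, 0.3]
grip_width: 0.063
```

```bash
python3 -m inch '[-0.3,0,-0.65,0,-0.35,0,-0.65,0,-0.45,0,-0.63,0,-0.44,0,-0.62,0,0,0,0,0]'; python3 -c "
from h import *
p,d=snap('scene','s3'); 
cv2.imwrite('pics/s3c.png',cv2.convertScaleAbs(cv2.resize(p[110:270,270:450,::-1],None,fx=4,fy=3.7,interpolation=cv2.INTER_CUBIC),alpha=1.6,beta=10))
"
```

```text
clock: 14.38
tcp_pos: [0.5411, -0.0934, 0.284]
orientation: [[0.147, -0.989, 0.001], [-0.989, -0.147, -0.001], [0.001, -0.001, -1.0]]
contact_force: [1.9, -4.0, 0.6]
grip_width: 0.065
```

View pics/s3c.png

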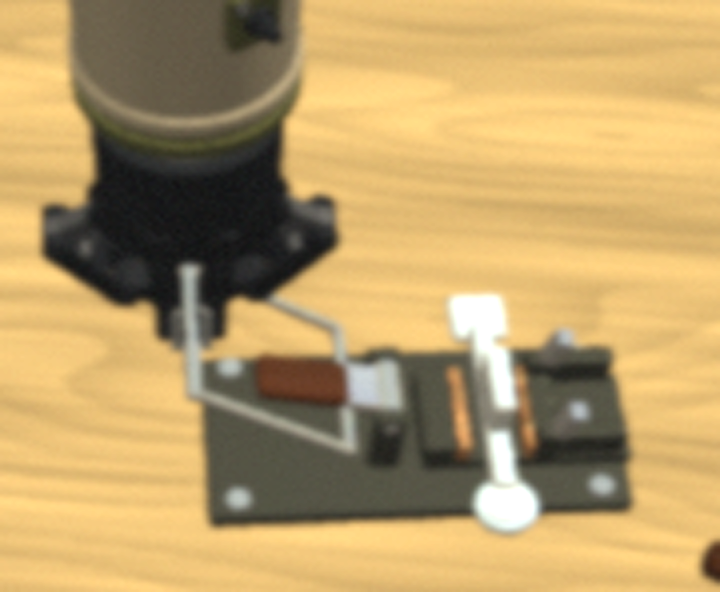

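The bar is pinched (crop (190,330)) and has risen along its arc; the lever hasn't moved. I continue to vertical.

```bash
python3 -m inch '[-1.07,0,-1.09,0,-1.23,0,-0.91,0,-1.36,0,-0.7,0,-1.45,0,-0.49,0,-1.17,0,-0.22,0,-1.19,0,-0.07,0,0,0,0,0]'
```

```text
clock: 15.3
tcp_pos: [0.5301, -0.0189, 0.3179]
orientation: [[0.147, -0.989, 0.0], [-0.989, -0.147, 0.0], [-0.0, -0.0, -1.0]]
contact_force: [1.6, -2.7, 3.5]
grip_width: 0.058
```

```bash
python3 -m inch '[-0.4,0,-0.3,0,-0.4,0,-0.3,0,-0.65,0,-0.25,0,-0.65,0,-0.25,0,-1,0,-0.05,0,-1,0,-0.05,0,0,0,0,0]'; python3 -m inch '[-1,0,0.2,0,-1,0,0.2,0,-0.9,0,0.4,0,-0.9,0,0.45,0,0,0,0,0]'; python3 -c "
from h import *
p,d=snap('scene','s4'); 
cv2.imwrite('pics/s4c.png',cv2.convertScaleAbs(cv2.resize(p[110:270,270:450,::-1],None,fx=4,fy=3.7,interpolation=cv2.INTER_CUBIC),alpha=1.6,beta=10))
"
```

```text
clock: 16.18
tcp_pos: [0.524, 0.0211, 0.3287]
orientation: [[0.146, -0.989, -0.001], [-0.989, -0.146, 0.0], [-0.0, 0.001, -1.0]]
contact_force: [7.1, -1.6, -2.7]
grip_width: 0.059
clock: 16.8
tcp_pos: [0.5185, 0.0585, 0.3162]
orientation: [[0.146, -0.989, -0.001], [-0.989, -0.146, -0.0], [0.0, 0.001, -1.0]]
contact_force: [6.1, -4.1, -1.1]
grip_width: 0.063
```

View pics/s4c.png

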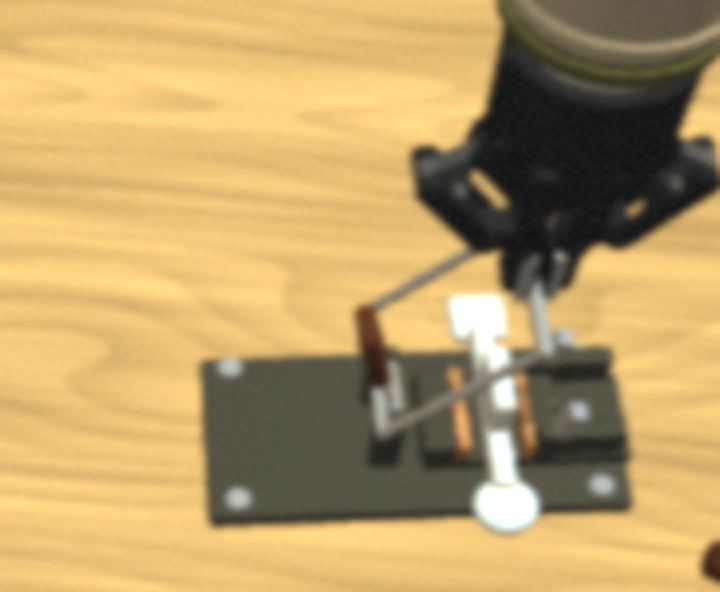

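The lever has followed and is now near vertical (grip at crop (370,340)), and the bar is still held at (540,310). I keep pulling to lean the lever over.

```bash
python3 -m inch '[-0.85,0,0.55,0,-0.85,0,0.6,0,-0.8,0,0.75,0,-0.8,0,0.8,0,0,0,0,0]'; python3 -c "
from h import *
p,d=snap('scene','s5')
q=vise(world('scene',d)); z=q[...,2]
h=cv2.cvtColor(p,cv2.COLOR_RGB2HSV)
m=((h[...,0]<12)|(h[...,0]>170))&(h[...,1]>110)&(h[...,2]<110)&(abs(q[...,1])<.02)&(z>.06)&(z<.13)&(q[...,0]>-.07)&(q[...,0]<.08)
g=q[m];print(len(g),np.median(g,0),g.min(0),g.max(0));a=np.polyfit(g[:,2],g[:,0],1);print(a, np.degrees(np.arctan(a[0])))
print(vise(r.get_state()['tcp_pos']))
"
```

```text
clock: 17.48
tcp_pos: [0.5137, 0.0913, 0.2892]
orientation: [[0.146, -0.989, -0.001], [-0.989, -0.146, -0.0], [0.0, 0.001, -1.0]]
contact_force: [6.5, -3.3, 0.6]
grip_width: 0.06
105 [ 0.0092193  -0.00895657  0.10749365] [ 0.00153715 -0.01553096  0.08327208] [0.01689963 0.00593324 0.12399422]
[ 0.30417121 -0.02332212] 16.91825094772269
[ 0.09086606 -0.00035033  0.28953437]
```

```bash
python3 -m inch '[-0.3,0,0.45,0,-0.3,0,0.5,0,-0.3,0,0.65,0,-0.25,0,0.65,0,-0.2,0,0.7,0,-0.15,0,0.7,0,-0.05,0,0.6,0,0,0,0.6,0,0,0,0,0]';  python3 -m inch '[0.05,0,0.5,0,0.05,0,0.5,0,0,0,0,0]';python3 -c "
from h import *
print(vise(r.get_state()['tcp_pos']))
p,d=snap('scene','s6'); 
cv2.imwrite('pics/s6c.png',cv2.convertScaleAbs(cv2.resize(p[110:270,290:470,::-1],None,fx=4,fy=3.7,interpolation=cv2.INTER_CUBIC),alpha=1.6,beta=10))
"
```

```text
clock: 18.65
tcp_pos: [0.5112, 0.1065, 0.2412]
orientation: [[0.146, -0.989, -0.001], [-0.989, -0.146, 0.0], [-0.0, 0.001, -1.0]]
contact_force: [3.2, -1.3, -0.8]
grip_width: 0.058
clock: 19.02
tcp_pos: [0.5109, 0.1055, 0.2309]
orientation: [[0.146, -0.989, -0.002], [-0.989, -0.146, 0.0], [-0.001, 0.002, -1.0]]
contact_force: [-0.4, 0.8, -0.9]
grip_width: 0.0
[0.10550417 0.0002907  0.23094938]
```

View pics/s6c.png

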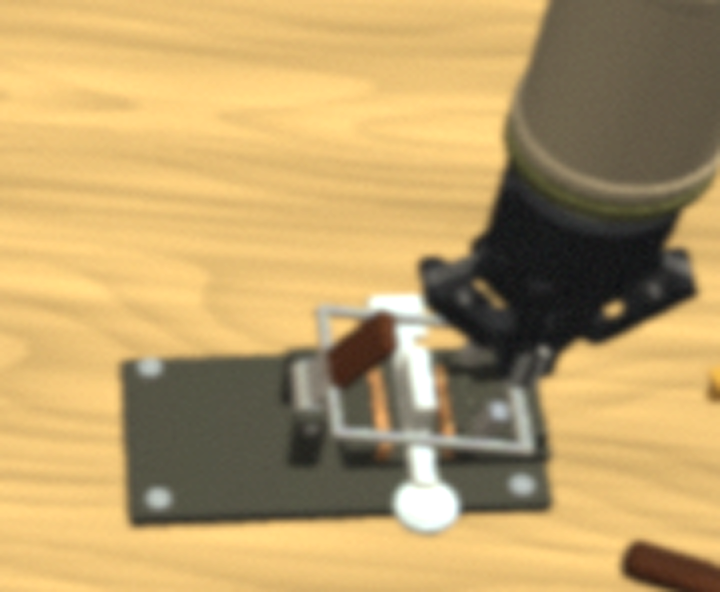

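The grip has closed to 0: the bar slipped out low in the fingers. It shows at crop (525,415), past the prong at (500,410). I lift clear and measure where it lies.

```bash
python3 -m inch '[0,0,-1,0,0,0,-3,0,0,0,-4,0,0,0,-4,0,0,0,-4,0,0,0,0,0]'; cat > m.py <<'E'
from h import *
import sys
t=sys.argv[1]
for n in("scene","top"):
    p,d=snap(n,n+t); q=vise(world(n,d)); q[d==0]=np.nan
    h=cv2.cvtColor(p,cv2.COLOR_RGB2HSV); f=np.isfinite(q[...,0])
    def pr(k,m,ax=0):
        g=q[m&f]; print(n,k,len(g), *( (np.median(g,0).round(4),g.min(0).round(3),g.max(0).round(3)) if len(g) else ()))
        return g
    x,y,z=np.moveaxis(q,-1,0)
    pr('bar',(x>.088)&(x<.125)&(abs(y)<.037)&(z>.043)&(z<.063)&(h[...,1]<90)&(h[...,2]>45))
    pr('rib',(abs(y)<.03)&(x>.03)&(x<.075)&(z>.056)&(z<.065)&(h[...,1]<60)&(h[...,2]>70))
    br=((h[...,0]<12)|(h[...,0]>170))&(h[...,1]>110)&(h[...,2]<110)&(abs(y)<.02)&(z>.04)&(z<.14)&(x>-.08)&(x<.07)
    g=pr('grip',br)
    if len(g)>10:
        c=g[:,[0,2]]; v=cv2.fitLine(c.astype(np.float32),cv2.DIST_HUBER,0,.01,.01).ravel(); print('  grip dir deg',np.degrees(np.arctan2(v[1],v[0]))%180)
    c=cv2.resize(p[110:270,290:450,::-1] if n=='scene' else p[220:320,190:340,::-1],None,fx=4,fy=4,interpolation=cv2.INTER_CUBIC)
    cv2.imwrite(f'pics/{n}{t}c.png',cv2.convertScaleAbs(c,alpha=1.6,beta=10))
E
python3 m.py a
```

```text
clock: 19.82
tcp_pos: [0.5126, 0.1056, 0.3975]
orientation: [[0.146, -0.989, 0.009], [-0.989, -0.146, 0.001], [0.0, -0.009, -1.0]]
contact_force: [-0.3, 0.5, 0.1]
grip_width: 0.001
scene bar 210 [ 0.1014 -0.0015  0.054 ] [ 0.088 -0.036  0.044] [0.114 0.037 0.063]
scene rib 107 [ 0.0545 -0.0007  0.0613] [ 0.049 -0.019  0.056] [0.061 0.019 0.064]
scene grip 159 [ 0.0217 -0.0072  0.102 ] [ 0.008 -0.016  0.081] [0.034 0.006 0.117]
  grip dir deg 56.605686
top bar 95 [0.1036 0.0172 0.0533] [ 0.089 -0.037  0.048] [0.109 0.037 0.063]
top rib 110 [0.0574 0.0035 0.0597] [ 0.051 -0.017  0.056] [0.063 0.022 0.065]
top grip 199 [0.0229 0.0005 0.1001] [ 0.009 -0.013  0.077] [0.037 0.013 0.118]
  grip dir deg 57.466988
```

```bash
python3 -c "
import cv2,numpy as np
a=cv2.imread('pics/scenea.png')[150:260,300:440];b=cv2.imread('pics/topa.png')[235:320,195:335]
a=cv2.resize(a,(600,470),interpolation=2);b=cv2.resize(b,None,fx=1.4,fy=1.4);cv2.imwrite('pics/va.png',cv2.convertScaleAbs(a,alpha=1.6,beta=10))"
```

```text
(no output)
```

View pics/va.png

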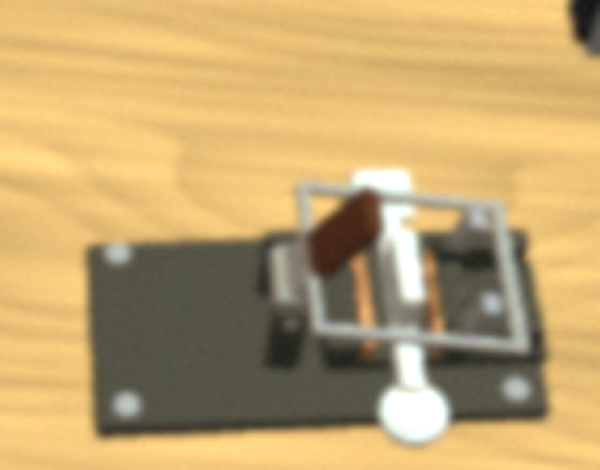

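The bar lies behind both prongs (prongs at (478,215) and (490,303), bar at x≈510): vise x≈103, top z≈54, so it's on the ledges. The lever is at about 2.14 rad and nothing is being touched. Now I press the lever with closed fingers.

```bash
python3 -m inch '[0,0,0,0,0,0,0,0,1.5,0,4,0,1.5,0,4,0,0.6,0,2.4,0,0.7,0,2,0,0,0,0,0]'; python3 -m inch '[0.7,0,-0.1,0,0.7,0,-0.1,0,0.7,0,-0.1,0,0.7,0,-0.1,0,0.7,0,0,0,0.75,0,0,0,0.65,0,0,0,0.65,0,0,0,0,0,0,0]' ; python3 m.py b
```

```text
clock: 20.8
tcp_pos: [0.5167, 0.0626, 0.2654]
orientation: [[0.145, -0.989, -0.005], [-0.989, -0.145, -0.0], [-0.001, 0.005, -1.0]]
contact_force: [-0.8, -0.1, 0.1]
grip_width: -0.0
clock: 21.92
tcp_pos: [0.5262, 0.0078, 0.2721]
orientation: [[0.146, -0.989, 0.0], [-0.989, -0.146, 0.001], [-0.001, -0.0, -1.0]]
contact_force: [1.0, 4.3, 3.2]
grip_width: -0.002
scene bar 82 [ 0.096  -0.0042  0.0479] [ 0.088 -0.036  0.044] [0.11  0.036 0.057]
scene rib 110 [ 0.0545 -0.0013  0.0608] [ 0.049 -0.019  0.056] [0.061 0.019 0.065]
scene grip 72 [-0.0106 -0.0123  0.1141] [-0.016 -0.016  0.086] [-0.004  0.005  0.124]
  grip dir deg 99.453156
top bar 9 [0.0901 0.0327 0.0516] [0.088 0.029 0.049] [0.092 0.035 0.057]
top rib 0
top grip 0
```

```bash
python3 -m inch '[0.55,0,0,0,0.55,0,0.05,0,0.55,0,0.05,0,0.7,0,0.2,0,0.7,0,0.2,0,0,0,0,0]'; python3 -m inch '[0.6,0,0.4,0,0.6,0,0.4,0,0.4,0,0.5,0,0.4,0,0.5,0,0,0,0,0]' ; python3 m.py c; python3 -c "
from h import *
print(vise(r.get_state()['tcp_pos']))"
```

```text
clock: 22.78
tcp_pos: [0.5299, -0.0222, 0.266]
orientation: [[0.146, -0.989, -0.002], [-0.989, -0.146, 0.001], [-0.001, 0.002, -1.0]]
contact_force: [-0.6, 4.7, 0.8]
grip_width: -0.005
clock: 23.4
tcp_pos: [0.5331, -0.0425, 0.2483]
orientation: [[0.146, -0.989, -0.001], [-0.989, -0.146, -0.001], [0.001, 0.001, -1.0]]
contact_force: [-0.9, -0.2, 0.9]
grip_width: -0.001
scene bar 29 [ 0.0937 -0.0204  0.0478] [ 0.089 -0.028  0.045] [0.099 0.025 0.051]
scene rib 144 [ 0.0455 -0.0003  0.0607] [ 0.038 -0.03   0.056] [0.075 0.022 0.065]
scene grip 157 [-0.0419 -0.0075  0.0724] [-0.065 -0.015  0.065] [-0.023  0.007  0.093]
  grip dir deg 162.90253
top bar 0
top rib 16 [0.0469 0.0193 0.0591] [0.041 0.016 0.057] [0.051 0.022 0.063]
top grip 0
[-0.04406478  0.00027355  0.24876269]
```

```bash
python3 -m inch '[0.15,0,0.4,0,0.15,0,0.4,0,0.1,0,0.4,0,0,0,0.3,0,0,0,0,0]'; python3 -m inch '[0,0,0.2,0,0,0,0.2,0,0,0,0,0]' ; python3 m.py d; python3 -c "
from h import *
print(vise(r.get_state()['tcp_pos']))"
```

```text
clock: 24.12
tcp_pos: [0.5338, -0.0459, 0.2335]
orientation: [[0.146, -0.989, -0.001], [-0.989, -0.146, 0.0], [-0.0, 0.001, -1.0]]
contact_force: [0.2, -0.3, 0.4]
grip_width: -0.002
clock: 24.5
tcp_pos: [0.5342, -0.0459, 0.2319]
orientation: [[0.146, -0.989, 0.0], [-0.989, -0.146, -0.0], [0.0, -0.0, -1.0]]
contact_force: [-9.4, 1.6, 17.8]
grip_width: -0.005
scene bar 30 [ 0.0939 -0.0023  0.0474] [ 0.089 -0.03   0.046] [0.098 0.026 0.05 ]
scene rib 137 [ 0.0454 -0.0004  0.0608] [ 0.038 -0.03   0.056] [0.075 0.023 0.064]
scene grip 147 [-0.0413 -0.0085  0.0602] [-0.068 -0.015  0.054] [-0.024  0.008  0.079]
  grip dir deg 1.1709007
top bar 0
top rib 21 [0.0476 0.0191 0.0582] [0.041 0.014 0.056] [0.051 0.023 0.064]
top grip 0
[-4.76675045e-02 -1.39382936e-04  2.31934139e-01]
```

```bash
python3 -m inch '[0,0,0.1,0,0,0,0,0,0,0,-1,0,0,0,-3,0,0,0,-5,0,0,0,-5,0,6,0,0,0,6,0,0,0,6,0,0,0,0,0,0,0,0,0,0,0]'; sed -i "s/(x>.088)&(x<.125)/(x>.066)\&(x<.090)/;s/(z>.043)&(z<.063)/(z>.049)\&(z<.058)/" m.py; python3 m.py e; python3 -c "
import cv2
a=cv2.imread('pics/scenee.png')[150:260,300:440];cv2.imwrite('pics/ve.png',cv2.convertScaleAbs(cv2.resize(a,(600,470),interpolation=2),alpha=1.6,beta=10))"
```

```text
clock: 25.98
tcp_pos: [0.5601, -0.224, 0.3686]
orientation: [[0.145, -0.989, -0.001], [-0.989, -0.145, 0.001], [-0.001, 0.0, -1.0]]
contact_force: [0.3, 0.4, -0.5]
grip_width: -0.002
scene bar 99 [ 0.0741 -0.0001  0.0552] [ 0.066 -0.036  0.049] [0.087 0.037 0.058]
scene rib 133 [ 0.0449 -0.0004  0.0609] [ 0.038 -0.03   0.056] [0.075 0.022 0.065]
scene grip 214 [-0.045  -0.0055  0.0603] [-0.068 -0.017  0.054] [-0.025  0.009  0.063]
  grip dir deg 0.235966
top bar 113 [0.0762 0.0012 0.054 ] [ 0.067 -0.037  0.05 ] [0.081 0.037 0.058]
top rib 118 [0.0469 0.0015 0.0595] [ 0.041 -0.027  0.056] [0.075 0.028 0.064]
top grip 277 [-0.0446  0.0002  0.0585] [-0.067 -0.012  0.052] [-0.022  0.013  0.066]
  grip dir deg 0.78545475
```

View pics/ve.png

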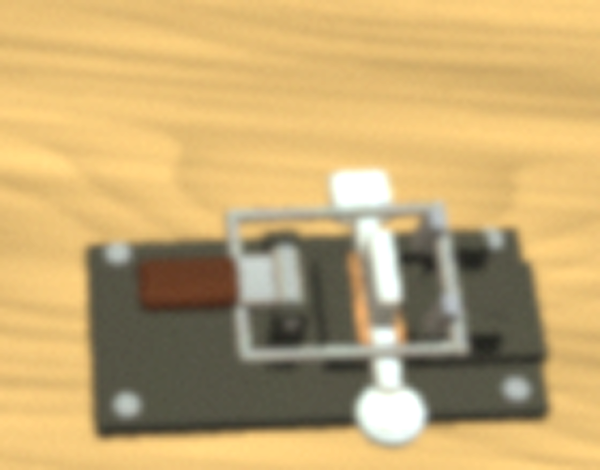

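The lever is flat (grip at (187,283)) and the bar sits behind both prongs (x≈450) at vise x≈76. The key is clamped upright between the pads at (380,260), and the robot is clear. I hand the job in.

```bash
python3 -c "
from rig import r
print(r.job_done(), r.get_state()['clock'])"
```

```text
the job is handed in; nothing more can be done
the job is handed in; nothing more can be done
```

The middle-sized octave key (150 mm) is clamped in the vise with the latch snapped flat, and I handed the job in at about 26 s on the clock. I never ran a numeric position check on the four bystanders. None of the planned paths went near them, and those visible in the pictures I viewed during the run looked unmoved.

**What I did:**
- **Key:** I laid it rib up on the bed between the open jaws and let go of it.
- **Loop:** I pinched its bar and swung it over, and its pull raised the lever to about 2.14 rad. The bar ended up on the ledges behind both prongs.
- **Lever:** I pressed it down flat with closed fingers until it met about 18 N against its stop, then moved the arm away.

**Last checks, by depth from both cameras:**

| Item | Measured | Should be |
|---|---|---|
| Lever angle | about 0.01 rad, still flat after the arm left | under 0.08 rad |
| Bar x in the vise | about 75–76 mm, so the jaw is drawn about 18 mm | jaw over 13.5 mm |
| Bar height | top at z about 54–55 mm, on the ledges | centre z 45–56 mm |
| Key rib | x about 46 mm, y about 0, top at z about 60 mm | x 40–72 mm, y within 18 mm |

- **Pad squeeze:** I did not measure it directly. The key's position implies about 2 mm; 0.3 mm is required.
- **Loop release:** The bar slipped out of the fingertips just above the ledges instead of being released on purpose. I lifted clear and measured it behind both prongs before pressing the lever.
- **Camera difference:** The two cameras disagreed by about 2 mm in x, which is within their calibration.

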